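# Tap the wooden nut blank to its depth stop

### The job

Take the straight round handle from the peg rack and fit it fully home in the hole of the tap's crank. Holding the handle, work the tap clockwise (seen from above) into the nut blank: half a turn forward, a quarter back, again half a turn forward and a quarter back, then forward until the tap's depth collar lands on the blank; feel it land and lean on it to a firm 11 N or so, without overloading the tap or wrenching the crank. Let go and leave the handle standing in the crank, without pushing the crank with the fingers or disturbing the other pegs and the wooden cup.

Things in the scene. Friction and masses are not known exactly. Their poses are not given: they have to be found in the camera images.
- fixture: Plywood board 220 x 160 x 18 mm, fixed to the table, with two dark jaws (tops 54 mm high, 4 mm screw heads on them) that hold a square nut blank of pale wood, 70 x 70 mm, top 63 mm above the table. Origin: centre of the underside, on the tap's axis, which is vertical. A loose offcut 35 x 60 x 25 mm lies on the board beside the blank.
- blank_top (a point): Point on the tap's axis at the height of the blank's top face.
- tap (a joint): Turn of the tap in the blank, rad, 0 at the start, growing clockwise seen from above. The thread has a pitch of 6 mm, so tap, collar and crank sink 6 mm per turn. It drags with about 0.25 N m either way (3.6 N at the handle) and stays where it is left. The depth stop comes between 5.1 and 6.5 rad, differently each time.
- collar (a point): Centre, on the tap's axis, of the underside of the steel depth collar (42 mm across, 12 mm tall) clamped on the tap. It starts about 5.5 mm above the blank, whose sawn face is uneven by up to 0.7 mm either way, and stops the tap when it lands. It turns with the tap; axes as the crank's with no lead.
- crank: Aluminium crank arm over the tap: 116 x 36 x 16 mm, its x axis pointing along the arm from the tap's axis to the hole; origin on the tap's axis at the underside of the arm, 113 mm above the table at the start. A hub on the axis stands 10 mm above the arm.
- coupling (a point): Point on the tap's axis at the top of the crank's hub, turning with the crank. Inside, a spring drives the tap: 1.4 N m/rad, so 20 N at the handle for each rad that the crank runs ahead of the tap; no lead at the start; it springs back when let go. At the stop a lead over 0.42 rad (8.4 N) means the collar is firmly down; a lead of 0.8 rad (16 N) overloads the tap.
- crank_hole (a point): Centre of the mouth of the through hole in the crank arm, on its top face, 70 mm from the tap's axis; the hole is 15.6 mm across with a 1.5 mm chamfer.
- handle: The straight round handle, loose, standing in one of the rack's three holes: steel shank 14 mm across and 30 mm long, chamfered, below a straight pale wooden grip 26 mm across and 48 mm tall (78 mm over all, about 80 g). Origin: centre of the shank's foot; z points up the handle. The shank turns freely in the crank's hole.
- handle_shoulder (a point): Underside of the handle's grip on its axis, 30 mm above the foot: it rests on the rack's top, and on the crank arm when fitted.
- rack: Pale wooden block 210 x 56 x 42 mm, fixed to the table, with three 16 mm holes 70 mm apart along its length (its x axis). Origin: centre of the underside.
- bench_dog: Loose peg in the rack with a square 34 mm head, 22 mm tall; origin at the shank's foot. To be left alone.
- mushroom: Loose peg in the rack with a short mushroom-shaped head, 42 mm across; origin at the shank's foot. To be left alone.
- cup: Loose dark turned wooden cup, 76 mm across and 75 mm tall; origin at the centre of its foot. To be left alone.
Mind the look-alikes: they are no part of the job. What is shaped like the handle but purple is not meant.

How it is judged:
By the outcome, as a careful person would: the job done as asked, in the order asked, and still so for the second after the job is handed in, with the robot touching nothing.
It also fails if it takes over 72 s, if anything falls off the work surface, if the arm or the gripper's body presses on something with over 40 N, if the wrist force passes 120 N, or if a joint passes its speed limit or range.

### The arm

A 6-joint arm with a two-finger parallel gripper is mounted at the origin on the work surface. World frame = base frame: x ahead of the robot, y to its left, z up, the work surface at z = 0. Lengths are in m, angles in degrees, forces in N, time in s.
With the tool pointing down it reaches from about 0.275 to 1 m from the base axis. Payload 8.4 kg.
Tool frame: the origin (TCP) lies midway between the tips of the shut fingers; the grasp point (between the pads) lies 19 mm behind it (bot.tcp_to_grasp is the distance from the TCP to the grasp point, in m); z points along the fingers, y is the line along which they close (so a half turn about z gives the same grasp; the last joint's range is limited). The gripper opens to 85 mm and grips with 20 to 120 N. Pads are 22 mm wide; open, the fingers measure 114 mm over their backs; the gripper's body (76 mm by 85 mm) begins 54 mm behind the grasp point. The pads swing forward as they close: fully open they stand 13 mm farther back than shut.
Start: joints at [-63.85, 20.225, 93.587, -0, 66.188, -0.138], TCP at [0.277, -0.56, 0.231] pointing down, gripper open.
Joint ranges: [-150.9, 150.9], [-52.94, 120.26], [3.33, 152.33], [-74.26, 254.26], [0, 154.13], [-172.89, 172.89]. Speed limits (degrees/s): [127.2, 127.2, 159.86, 180, 180, 180].

### API

Orientations are given as [roll, pitch, yaw] about the fixed x, y, z axes, in that order (R = Rz(yaw) Ry(pitch) Rx(roll)).
In Python, from cell import bot gives the robot as it stands. The module is installed in compiled form; this text tells all that it offers. Calls block until the motion is done:
- bot.goto(position, orientation): joint-space move of the TCP to a pose.
- bot.servo_line(position, v=0.15, rotation=None, contact_N=None): straight line of the TCP; rotation=None keeps the orientation; v is the mean speed in m/s. With contact_N (N) it stops when the force on the tool has changed by that much, and returns True; else False.
- bot.move_j(angles): joint-space move.
- bot.ungrasp() and bot.grasp(): open the fingers fully, or close them until they stop; the grip force is fixed at half the most.
- bot.wait(seconds).
- bot.inverse_kinematics(position, orientation): joint angles nearest the present ones, or None.
- bot.observe(): the state.
- bot.read_camera(name): name is "scene" or "side" or "wrist"; returns the picture (480x640x3 uint8, red, green, blue); there is no depth.
- bot.get_calibration(name): a dict with "fx", "fy", "cx", "cy" (pixels), "pose" (4x4, takes a point from camera to world coordinates). Camera axes: x right, y up, looking along -z (the intrinsics and any distortion apply to the point x, -y, -z); pixel columns grow to the right and rows downward; lengths in m; the calibration is good to about 2 mm. A picture is of the moment at which its call begins: read the wrist's pose just before it. get_calibration takes no time and is no camera call; for the wrist camera it gives the pose at the moment of the call.
A pose or a line that the arm cannot do raises bot.IKError and nothing moves.
- bot.hand_in(): hands the job in; it is judged then, once.
Trained networks look in the newest picture that a camera, given by its name, has taken for a name from the list of things; names that differ only in an ending like _2 or _b are one class to them, and where a whole thing is asked for, a point or a joint stands for the part that bears it (a point fixed in the world has none). Each returns a list of dicts, best first, with "score" (0 to 1); they miss things now and then, are a little off and sometimes report something else, mostly with a low value. They report only what shows in the picture. A call takes as long as a camera call. They do not tell look-alikes from the thing itself.
- bot.search_frame(thing, camera): "centre" ([x, y, z] in m, in world coordinates, good to about 4 mm: the middle of the surface that is visible of it).
- bot.regions_of(thing, camera): "mask" (480x640 bool, what is visible of it).
- bot.pinpoint(thing, camera): "centre" ([x, y, z] in m, in world coordinates, good to about 4 mm: a listed point, or the origin of a listed thing).
The state is a dict: "time": time; "q": joint angles; "joint_vel": joint speeds; "effort": joint torques, N m; "tcp_pos": TCP position; "eef_rot": TCP orientation; "contact_force": force on the tool from outside, world axes, zero at the start; "ft_torque": the same for the moment, N m; "gripper_width": finger opening in m; "gripper_force": force on a finger pad.
Only numpy, scipy, OpenCV 4.12 (cv2) and the standard library are available. Lean on these libraries where they do the work, as an engineer would, in place of code of your own. Each camera call takes 0.05 s, during which the arm holds its last target. There are 200 camera calls.

## Working session

There is one attempt and no reset: what is moved stays moved. The work goes in short steps, each a Python script; the robot and the scene stay as the last script left them, time stands still between calls to the robot, and variables do not carry over. Pictures are saved under pics/ and viewed, at most 10 in all, crops included, and the job is handed in when it is done.

```bash
mkdir -p pics; python3 - <<'E'
from cell import bot
import cv2,numpy as np
for c in ["scene","side"]:
    im=bot.read_camera(c); cv2.imwrite(f"pics/{c}0.png",im[:,:,::-1])
    K=bot.get_calibration(c); P=np.array(K["pose"])
    print(c,{k:v for k,v in K.items() if k!="pose"},P.round(3).tolist())
    for t in ["handle","rack","bench_dog","mushroom","cup","crank","fixture"]:
        print(t,[(np.round(d["centre"],4).tolist(),round(d["score"],2)) for d in bot.pinpoint(t,c)[:3]])
    for t in ["crank_hole","coupling","handle_shoulder","blank_top","collar"]:
        print(t,[(np.round(d["centre"],4).tolist(),round(d["score"],2)) for d in bot.pinpoint(t,c)[:3]])
print(bot.observe())
E
```

```text
scene {'fx': 463.75782232700413, 'fy': 463.75782232700413, 'cx': 317.7051689635294, 'cy': 235.30365545693647} [[0.092, -0.848, 0.523, 0.935], [0.996, 0.076, -0.052, -0.014], [0.005, 0.525, 0.851, 0.742], [0.0, 0.0, 0.0, 1.0]]
handle [([0.3717, 0.2379, 0.0012], 0.75), ([0.452, 0.2424, 0.0123], 0.66)]
rack [([0.5247, 0.2348, -0.0038], 0.9), ([0.6073, -0.0922, 0.1314], 0.22)]
bench_dog [([0.5959, 0.2332, 0.0126], 0.72), ([0.5246, 0.2373, -0.0026], 0.2)]
mushroom [([0.5179, 0.2345, 0.015], 0.92)]
cup [([0.7609, 0.0782, 0.004], 0.82), ([0.452, 0.2428, 0.0123], 0.7)]
crank [([0.5344, -0.0911, 0.1166], 0.67)]
fixture [([0.5389, -0.0957, 0.0052], 0.59)]
crank_hole [([0.6095, -0.0902, 0.1324], 0.62), ([0.4518, 0.2432, 0.0107], 0.55)]
coupling [([0.539, -0.0932, 0.1371], 0.84)]
handle_shoulder [([0.4518, 0.2396, 0.0379], 0.63), ([0.3711, 0.2396, 0.0333], 0.61)]
blank_top [([0.5391, -0.0896, 0.0646], 0.93)]
collar [([0.5399, -0.0878, 0.0718], 0.96), ([0.5373, -0.0911, 0.0655], 0.38)]
side {'fx': 476.86039547066196, 'fy': 476.86039547066196, 'cx': 326.95474020751897, 'cy': 232.69383822303413} [[
[... 795 characters left out ...]
 0.0688], 0.78)]
{'time': 1.3, 'q': array([-6.38501101e+01,  2.02258726e+01,  9.35855324e+01, -5.16547945e-04,
        6.61860957e+01, -1.37320840e-01]), 'joint_vel': array([-0.10562319, -0.03327487,  0.00293916, -0.06212879,  0.06853764,
       -0.10289339]), 'effort': array([-4.45124726e-05, -6.05172944e+01, -3.42438519e+01, -7.82754546e-05,
        1.12393551e-03, -2.27485879e-05]), 'tcp_pos': array([ 0.27680615, -0.56039145,  0.23128635]), 'eef_rot': array([1.79997502e+02, 4.78567868e-04, 2.62874193e+01]), 'contact_force': array([ 0.49133485, -0.28930001, -0.27521676]), 'ft_torque': array([ 0.03711437,  0.04236194, -0.00859721]), 'gripper_force': 0.0, 'gripper_width': 0.0852850226236755}
```

View pics/scene0.png

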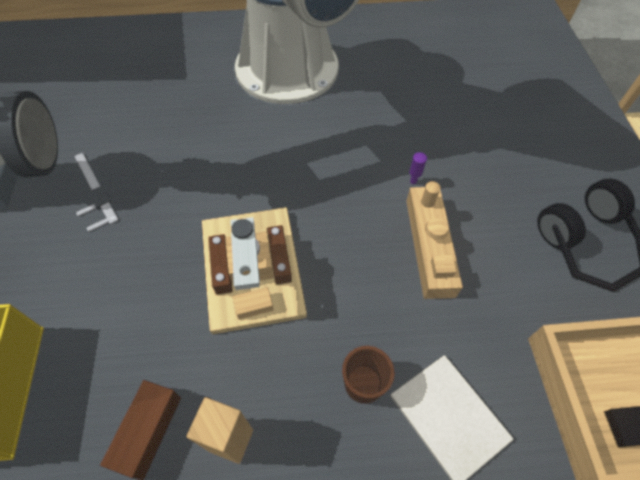

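View pics/side0.png

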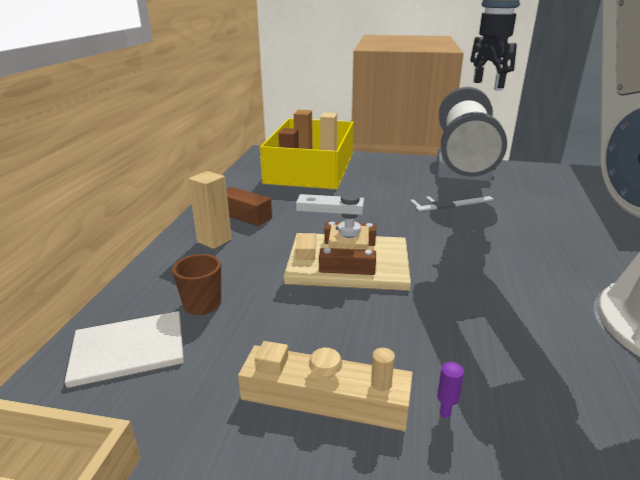

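Candidates for the handle are the pale peg in the rack (scene 431,190 / side 383,368) and the purple one standing on the table (scene 418,165 / side 451,385). The pale one fits: it's wooden, round and straight, and it stands in a rack hole. The mushroom is at (326,360) and the square dog at (270,357) in side. The crank hub is at scene (242,228) and the hole at (245,270). Next I look closer with the wrist camera, at the crank first and then the handle.

```bash
cat > h.py <<'E'
from cell import bot
import cv2,numpy as np
def proj(K,p):
    P=np.array(K["pose"]); c=P[:3,:3].T@(np.array(p)-P[:3,3])
    return np.array([K["cx"]+K["fx"]*c[0]/-c[2],K["cy"]+K["fy"]*-c[1]/-c[2]])
def ray(K,uv,z):
    P=np.array(K["pose"]); d=P[:3,:3]@np.array([(uv[0]-K["cx"])/K["fx"],-(uv[1]-K["cy"])/K["fy"],-1])
    return P[:3,3]+d*(z-P[2,3])/d[2]
def pts(t,c):
    return [(np.round(d["centre"],4).tolist(),round(d["score"],2)) for d in bot.pinpoint(t,c)[:2]]
E
python3 - <<'E'
from h import *
for n,p,yaws in [("crank",[0.575,-0.09,0.36],[90]),("handle",[0.453,0.238,0.30],[180])]:
    for y in yaws:
        R=[180,0,y]
        q=bot.inverse_kinematics(p,R); print(n,y,np.round(q,1))
        bot.goto(p,R); bot.wait(0.2)
        K=bot.get_calibration("wrist"); im=bot.read_camera("wrist")
        cv2.imwrite(f"pics/w_{n}{y}.png",im[:,:,::-1])
        np.save(f"pics/K_{n}.npy",K,allow_pickle=True)
        print(np.round(K["pose"],3).tolist(),K["fx"],K["cx"],K["cy"], K.keys())
        for t in (["crank_hole","coupling","crank"] if n=="crank" else ["handle","handle_shoulder","rack","mushroom"]):
            l=pts(t,"wrist"); print(t,l,[proj(K,a[0]).round() for a in l])
print(bot.observe()["time"])
E
```

```text
crank 90 [-9.  10.9 89.8  0.  79.3 -9. ]
[[1.0, 0.001, 0.0, 0.575], [-0.001, 0.96, 0.28, -0.02], [-0.0, -0.28, 0.96, 0.503], [0.0, 0.0, 0.0, 1.0]] 356.5189444274154 321.65980434860563 234.52489562007602 dict_keys(['fx', 'fy', 'cx', 'cy', 'pose'])
crank_hole [([0.6158, -0.09, 0.1284], 0.6)] [array([361., 199.])]
coupling [([0.5373, -0.0917, 0.1364], 0.61)] [array([286., 202.])]
crank [([0.5387, -0.091, 0.1122], 0.74)] [array([289., 197.])]
handle 180 [ 27.5   6.4 102.6   0.   71.  -62.5]
[[0.002, -0.96, -0.279, 0.382], [1.0, 0.002, 0.001, 0.237], [-0.001, -0.279, 0.96, 0.443], [0.0, 0.0, 0.0, 1.0]] 356.5189444274154 321.65980434860563 234.52489562007602 dict_keys(['fx', 'fy', 'cx', 'cy', 'pose'])
handle [([0.3716, 0.2336, -0.0013], 0.66), ([0.4548, 0.2404, 0.0111], 0.63)] [array([319., 121.]), array([325., 193.])]
handle_shoulder [([0.4496, 0.2415, 0.042], 0.75)] [array([326., 193.])]
rack [([0.5168, 0.2358, -0.0041], 0.8)] [array([321., 238.])]
mushroom [([0.5234, 0.238, 0.0078], 0.6)] [array([323., 245.])]
5.5417
```

```bash
python3 - <<'E'
import cv2,numpy as np
a=cv2.imread("pics/w_crank90.png")[140:280,240:400]; b=cv2.imread("pics/w_handle180.png")[90:290,240:400]
a=cv2.resize(a,None,fx=2.5,fy=2.5,interpolation=3); b=cv2.resize(b,None,fx=2.5,fy=2.5,interpolation=3)
o=np.zeros((500,800,3),np.uint8); o[:a.shape[0],:400]=a; o[:,400:]=b
cv2.imwrite("pics/crop1.png",o)
E
```

```text
(no output)
```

View pics/crop1.png

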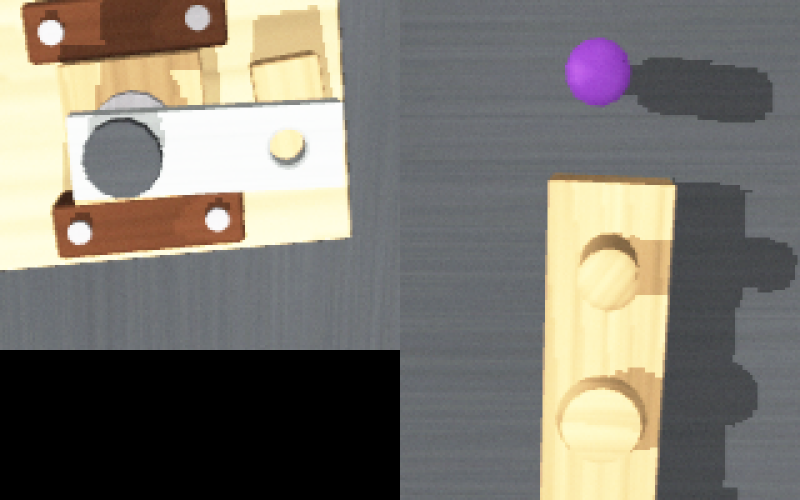

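The crop shows the pale handle's top at wrist pixel (323,199), standing in a rack hole. The purple look-alike stands free at (319,119). The crank hub is at (289,203) and the hole mouth at (355,198). I convert these to positions and check them against the given sizes.

```bash
python3 - <<'E'
from h import *
K=np.load("pics/K_crank.npy",allow_pickle=True).item()
hub=ray(K,(288.8,203.2),.139); hole=ray(K,(355,198.4),.129)
print(hub,hole,np.linalg.norm((hole-hub)[:2]), np.degrees(np.arctan2(*(hole-hub)[1::-1])))
K2=np.load("pics/K_handle.npy",allow_pickle=True).item()
print(ray(K2,(323.2,198.8),.09))
# circle fits in the images
im=cv2.imread("pics/w_crank90.png",0)[140:280,240:400]
m=(im<110).astype(np.uint8); m[:, 80:]=0
n,l,s,c=cv2.connectedComponentsWithStats(m)
print([(s[i].tolist(),c[i].round(1)) for i in range(1,n) if s[i][4]>300])
im=cv2.imread("pics/w_crank90.png").astype(int)[140:280,240:400]
w=im[:,:,0]  # blue: white arm bright; wood lower
m=((w<225)).astype(np.uint8); m[:,:95]=0;m[:,135:]=0;m[:45]=0;m[75:]=0
n,l,s,c=cv2.connectedComponentsWithStats(m)
print([(s[i].tolist(),c[i].round(1)) for i in range(1,n) if s[i][4]>30])
E
```

```text
[ 0.5404354  -0.09253349  0.139     ] [ 0.60983154 -0.08942743  0.129     ] 0.0694656195989925 2.5627583054877423
[0.44771317 0.23804121 0.09      ]
[([9, 0, 71, 26, 1452], array([43.7, 11.2])), ([21, 76, 59, 27, 1097], array([51.3, 89.4]))]
[([108, 52, 15, 16, 187], array([114.8,  59.2]))]
```

```bash
python3 - <<'E'
from h import *
R=[180,0,30]; H=[.450,.238]
bot.goto(H+[.17],R); bot.servo_line(H+[.051],v=.12)
bot.grasp(); o=bot.observe(); print(o["gripper_width"],o["contact_force"],o["tcp_pos"],o["time"])
bot.servo_line(H+[.25],v=.15); o=bot.observe(); print(o["gripper_width"],o["contact_force"])
C=[.610,-.0895]
bot.goto(C+[.25],R); bot.servo_line(C+[.183],v=.1); bot.wait(.2)
o=bot.observe(); print(o["tcp_pos"],o["contact_force"],o["time"])
crops=[]
for c,(u0,v0) in {"scene":(190,190),"side":(260,140)}.items():
    im=bot.read_camera(c); K=bot.get_calibration(c)
    print(c,"foot exp",proj(K,C+[.144])-[u0,v0],"hole exp",proj(K,C+[.129])-[u0,v0])
    for t in ["handle","handle_shoulder","crank_hole"]: print(t,pts(t,c))
    crops.append(cv2.resize(im[v0:v0+110,u0:u0+100,::-1],(400,440),interpolation=3))
cv2.imwrite("pics/over.png",np.hstack(crops))
E
```

```text
0.024626927322742933 [-2.01724731 -0.750223    6.48341901] [0.45011582 0.23806025 0.05137744] 9.5
0.024516765179879968 [ 0.84569807 -0.24408525 -0.99324862]
[ 0.61043673 -0.08957924  0.18376531] [ 0.29058071  0.7884467  -0.44000368] 13.3583
scene foot exp [53.60958593 75.95546642] hole exp [54.939114  80.7011953]
handle [([0.5373, -0.0921, 0.1387], 0.74), ([0.37, 0.2369, 0.0016], 0.54)]
handle_shoulder [([0.3701, 0.2396, 0.0309], 0.92), ([0.6106, -0.0879, 0.1747], 0.82)]
crank_hole [([0.6085, -0.0895, 0.1304], 0.97)]
side foot exp [50.08673229 50.81153451] hole exp [50.22198817 58.58793957]
handle [([0.6165, -0.0896, 0.144], 0.51)]
handle_shoulder [([0.3693, 0.2331, 0.0304], 0.92), ([0.6071, -0.0852, 0.1751], 0.73)]
crank_hole [([0.6062, -0.0886, 0.1293], 0.71)]
```

View pics/over.png

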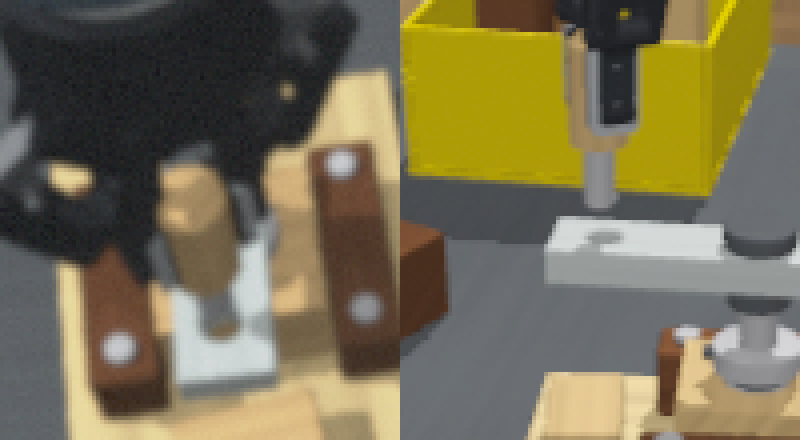

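Side view: the foot is at crop (600,206), directly over the hole at (603,237), within about 1 mm. The scene view agrees. I descend by feel and search if it lands on the rim.

```bash
python3 - <<'E'
from h import *
C=np.array([.6095,-.0895]); zt=.183
offs=[(0,0),(-1.5,0),(0,1.5),(0,-1.5),(1.5,0),(-1.5,1.5),(-1.5,-1.5),(1.5,1.5),(1.5,-1.5),(-3,0),(0,3),(0,-3),(3,0)]
for d in offs:
    c=C+np.array(d)/1000
    bot.servo_line([*c,.172],v=.08); f0=bot.observe()["contact_force"]
    h=bot.servo_line([*c,.1385],v=.04,contact_N=6)
    o=bot.observe(); print(d,h,o["tcp_pos"],(o["contact_force"]-f0).round(1),o["time"])
    if o["tcp_pos"][2]<.155: break
E
```

```text
(0, 0) False [ 0.60956549 -0.08954385  0.13864073] [0.7 1.  0.9] 15.0333
```

```bash
python3 - <<'E'
from h import *
c=bot.observe()["tcp_pos"][:2]
h=bot.servo_line([*c,.131],v=.02,contact_N=5); bot.wait(.1)
o=bot.observe(); print(h,o["tcp_pos"],o["contact_force"],o["ft_torque"],o["time"])
crops=[]
for n,(u0,v0) in {"scene":(190,190),"side":(260,140)}.items():
    crops.append(cv2.resize(bot.read_camera(n)[v0:v0+110,u0:u0+100,::-1],(400,440),interpolation=3))
cv2.imwrite("pics/in.png",np.hstack(crops))
E
```

```text
True [ 0.61016616 -0.08954572  0.13772157] [ 0.45155928 -1.5655765   3.66924158] [0.00404785 0.02694394 0.07805416] 15.3583
```

View pics/in.png

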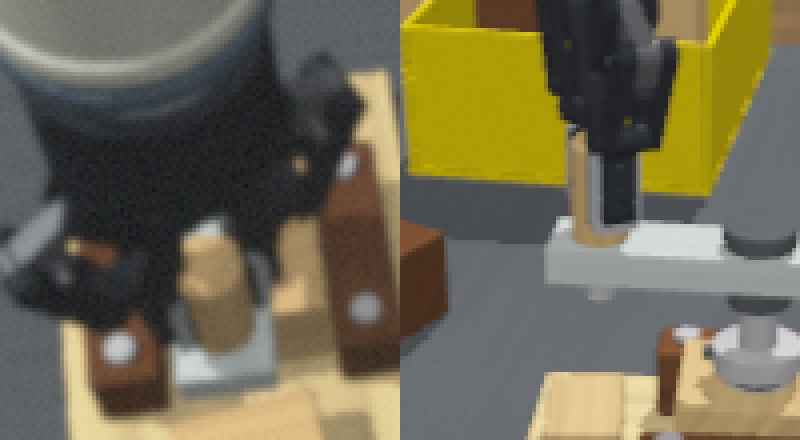

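The handle is seated: the shoulder is on the arm and the shank stands out below it (side crop 600,292). I start turning with force feedback on the circle's centre, with a short run first.

```bash
cat > turn.py <<'E'
from h import *
import json,os
S=json.load(open("s.json")) if os.path.exists("s.json") else None
if S is None:
    p=bot.observe()["tcp_pos"]; y0=np.radians(2.3)
    S=dict(c=[p[0]-.07*np.cos(y0),p[1]-.07*np.sin(y0)],y0=y0,z0=float(p[2]),zc=0.0002,cmd=0.,f0=[.3,.3,-.4])
def save(): json.dump(S,open("s.json","w"))
def meas():
    o=bot.observe(); f=np.array(o["contact_force"])-S["f0"]; p=o["tcp_pos"]
    a=np.arctan2(p[1]-S["c"][1],p[0]-S["c"][0]); crank=S["cmd"]+(S["y0"]-S["cmd"]-a+np.pi)%(2*np.pi)-np.pi
    r=np.array([np.cos(a),np.sin(a)]); t=np.array([np.sin(a),-np.cos(a)])   # t: clockwise
    return dict(crank=crank,fr=f[:2]@r,ft=-f[:2]@t,fz=f[2],r=r,tap=crank+f[:2]@t/20,t=o["time"],R=np.hypot(*(p[:2]-S["c"])))
def step(d,v=.06,k=.00006):
    """advance crank command by d rad (clockwise +), adapt centre from radial force"""
    S["cmd"]+=d; a=S["y0"]-S["cmd"]; c=S["c"]
    lead=.18*np.sign(d)
    z=S["z0"]+S["zc"]-.000955*(S["cmd"]-lead)
    bot.servo_line([c[0]+.07*np.cos(a),c[1]+.07*np.sin(a),z],v=v)
    m=meas()
    corr=np.clip(k*m["fr"],-.0004,.0004) if abs(m["fr"])>1.5 else 0  # pushed outward -> move outward
    S["c"]=list(np.array(c)+corr*m["r"])
    if m["fz"]>4: S["zc"]+=.0001
    if m["fz"]<.5: S["zc"]-=.00005
    save()
    print("%.2f cmd %.3f tap %.3f ft %.1f fr %.1f fz %.1f c %s zc %.2f"%(m["t"],S["cmd"],m["tap"],m["ft"],m["fr"],m["fz"],np.round(np.array(S["c"])*1000,1),S["zc"]*1000))
    if abs(m["fr"])>18 or abs(m["ft"])>14: raise SystemExit("force")
    return m
E
rm -f s.json; python3 - <<'E'
from turn import *
for i in range(5): step(.1)
E
```

```text
15.73 cmd 0.100 tap 0.063 ft 0.8 fr -1.2 fz 1.7 c [540.3 -92.4] zc 0.20
16.00 cmd 0.200 tap 0.071 ft 2.6 fr -1.2 fz 2.4 c [540.3 -92.4] zc 0.20
16.27 cmd 0.300 tap 0.148 ft 3.0 fr -1.9 fz 1.0 c [540.1 -92.4] zc 0.20
16.53 cmd 0.400 tap 0.253 ft 2.9 fr -2.4 fz 1.7 c [540.  -92.3] zc 0.20
16.80 cmd 0.500 tap 0.403 ft 1.9 fr -1.9 fz 1.4 c [539.9 -92.3] zc 0.20
```

```bash
python3 - <<'E'
from turn import *
while S["cmd"]<3.36: step(min(.12,3.38-S["cmd"]))
bot.wait(.15); print(meas())
E
```

```text
17.09 cmd 0.620 tap 0.478 ft 2.8 fr -1.9 fz 0.9 c [539.8 -92.2] zc 0.20
17.38 cmd 0.740 tap 0.588 ft 3.0 fr -0.4 fz 1.0 c [539.8 -92.2] zc 0.20
17.68 cmd 0.860 tap 0.666 ft 3.8 fr -0.9 fz 1.0 c [539.8 -92.2] zc 0.20
17.97 cmd 0.980 tap 0.840 ft 2.7 fr 0.6 fz 1.9 c [539.8 -92.2] zc 0.20
18.26 cmd 1.100 tap 0.917 ft 3.6 fr 0.9 fz 1.4 c [539.8 -92.2] zc 0.20
18.55 cmd 1.220 tap 1.136 ft 1.6 fr 1.6 fz 1.0 c [539.8 -92.3] zc 0.20
18.84 cmd 1.340 tap 1.157 ft 3.6 fr 2.2 fz 1.8 c [539.9 -92.4] zc 0.20
19.13 cmd 1.460 tap 1.284 ft 3.5 fr 1.3 fz 3.3 c [539.9 -92.4] zc 0.20
19.43 cmd 1.580 tap 1.436 ft 2.8 fr 2.3 fz 3.9 c [539.9 -92.5] zc 0.20
19.72 cmd 1.700 tap 1.562 ft 2.7 fr 2.5 fz 4.3 c [539.9 -92.7] zc 0.30
20.01 cmd 1.820 tap 1.689 ft 2.6 fr 3.1 fz 4.2 c [539.8 -92.9] zc 0.40
20.30 cmd 1.940 tap 1.794 ft 2.9 fr 2.1 fz 4.2 c [539.8 -93. ] zc 0.50
20.59 cmd 2.060 tap 1.888 ft 3.5 fr 1.8 fz 2.3 c [539.7 -93.1] zc 0.50
20.88 cmd 2.180 tap 2.041 ft 2.8 fr 2.7 fz 2.2 c [539.7 -93.2] zc 0.50
21.18 cmd 2.300 tap 2.152 ft 3.0 fr 1.0 fz 2.2 c [539.7 -93.2] zc 0.50
21.47 cmd 2.420 tap 2.258 ft 3.2
[... 189 characters left out ...]
d 2.780 tap 2.601 ft 3.6 fr 1.7 fz 1.1 c [539.4 -93.4] zc 0.50
22.63 cmd 2.900 tap 2.794 ft 2.1 fr 1.3 fz 1.8 c [539.4 -93.4] zc 0.50
22.93 cmd 3.020 tap 2.817 ft 4.0 fr 2.1 fz 2.3 c [539.3 -93.4] zc 0.50
23.22 cmd 3.140 tap 2.993 ft 2.9 fr 1.0 fz 2.2 c [539.3 -93.4] zc 0.50
23.51 cmd 3.260 tap 3.061 ft 4.0 fr 0.4 fz 1.3 c [539.3 -93.4] zc 0.50
23.80 cmd 3.380 tap 3.183 ft 3.9 fr 1.6 fz 1.1 c [539.2 -93.4] zc 0.50
{'crank': np.float64(3.3771084496535293), 'fr': np.float64(1.5888045110755096), 'ft': np.float64(3.434330473816711), 'fz': np.float64(1.833000551974032), 'r': array([-0.98097528,  0.19413267]), 'tap': np.float64(3.2053919259626937), 't': 23.95, 'R': np.float64(0.07002158571591299)}
```

```bash
python3 - <<'E' | awk 'NR%3==0||/final|force/'
from turn import *
def run(T):
    while abs(T-S["cmd"])>.01: step(float(np.clip(T-S["cmd"],-.13,.13)))
    bot.wait(.1); m=meas(); print("final",m["tap"],m["ft"],m["t"])
run(1.38); run(4.94); run(2.97)
E
```

```text
24.85 cmd 2.990 tap 3.116 ft -2.5 fr 1.7 fz 2.0 c [539.  -93.4] zc 0.50
25.75 cmd 2.600 tap 2.738 ft -2.7 fr -0.1 fz 1.0 c [539.  -93.4] zc 0.50
26.65 cmd 2.210 tap 2.375 ft -3.2 fr -0.4 fz 1.7 c [539.  -93.4] zc 0.45
27.55 cmd 1.820 tap 2.006 ft -3.7 fr 0.1 fz 1.9 c [539.  -93.4] zc 0.45
28.45 cmd 1.430 tap 1.604 ft -3.5 fr 0.3 fz 2.1 c [539.  -93.4] zc 0.40
final 1.5617135578324781 -3.5784381456737426 28.8
29.10 cmd 1.510 tap 1.578 ft -1.3 fr -0.4 fz -1.1 c [539.  -93.4] zc 0.35
30.00 cmd 1.900 tap 1.727 ft 3.3 fr -0.2 fz -0.8 c [539.  -93.4] zc 0.20
30.90 cmd 2.290 tap 2.130 ft 3.2 fr 1.2 fz 2.4 c [539.  -93.4] zc 0.20
31.80 cmd 2.680 tap 2.507 ft 3.4 fr 1.1 fz 3.7 c [539.  -93.4] zc 0.20
32.70 cmd 3.070 tap 2.925 ft 2.9 fr 1.6 fz 2.9 c [538.9 -93.4] zc 0.30
33.60 cmd 3.460 tap 3.270 ft 3.8 fr 1.0 fz 3.4 c [538.9 -93.4] zc 0.30
34.50 cmd 3.850 tap 3.723 ft 2.5 fr 1.6 fz 4.1 c [538.8 -93.4] zc 0.40
35.40 cmd 4.240 tap 4.073 ft 3.3 fr 0.2 fz 3.7 c [538.8 -93.4] zc 0.40
36.30 cmd 4.630 tap 4.488 ft 2.8 fr 0.8 fz 3.1 c [538.8 -93.4] zc 0.40
37.15 cmd 4.940 tap 4.817 ft 2.4 fr 0.4 fz 1.7 c [538.8 -93.3] zc 0.40
final 4.73512854762322 4.0384440896571965 37.25
37.85 cmd 4.680 tap 4.717 ft -0.7 fr -0.3 fz 0.2 c [538.8 -93.3] zc 0.35
38.75 cmd 4.290 tap 4.471 ft -3.6 fr -0.8 fz -0.2 c [538.8 -93.3] zc 0.25
39.65 cmd 3.900 tap 4.062 ft -3.2 fr 1.0 fz 2.7 c [538.8 -93.3] zc 0.25
40.55 cmd 3.510 tap 3.645 ft -2.7 fr 1.2 fz 2.7 c [538.7 -93.2] zc 0.25
41.45 cmd 3.120 tap 3.255 ft -2.7 fr 0.3 fz 2.1 c [538.7 -93.2] zc 0.25
final 3.152500832153219 -3.6008158883547 42.1
```

```bash
python3 - <<'E' | awk 'NR%4==0||NR>14'
from turn import *
while S["cmd"]<5.1: step(min(.13,5.12-S["cmd"]))
prev=3.6
while S["cmd"]<7.0:
    m=step(.08,v=.05); 
    if (m["ft"]+prev)/2>5.6: break
    prev=m["ft"]
S["zc"]+=.00015   # crank no longer sinks
avg=lambda:np.mean([(bot.wait(.03),meas()["ft"])[1] for _ in range(4)])
f=avg(); print("landed? cmd",S["cmd"],f)
while f<10.8 and S["cmd"]<7.3:
    S["zc"]+=.00003; step(min(.05,max(.015,(11.2-f)/20)),v=.04); f=avg(); print("avg ft %.2f"%f)
bot.wait(.3); m=meas(); print("held",avg(),m["tap"],m["crank"],m["fr"],m["fz"],m["t"])
E
```

```text
43.30 cmd 3.490 tap 3.338 ft 3.0 fr 0.2 fz 2.8 c [538.7 -93.2] zc 0.20
44.50 cmd 4.010 tap 3.833 ft 3.5 fr -0.3 fz 2.2 c [538.7 -93.2] zc 0.30
45.70 cmd 4.530 tap 4.364 ft 3.3 fr 1.0 fz 2.1 c [538.7 -93.1] zc 0.40
46.60 cmd 4.920 tap 4.739 ft 3.6 fr 0.7 fz 2.7 c [538.7 -93.1] zc 0.40
46.90 cmd 5.050 tap 4.853 ft 3.9 fr 0.1 fz 1.8 c [538.7 -93.1] zc 0.40
47.15 cmd 5.120 tap 4.942 ft 3.5 fr 0.6 fz 2.1 c [538.7 -93.1] zc 0.40
47.41 cmd 5.200 tap 5.046 ft 3.1 fr 0.4 fz 1.6 c [538.7 -93.1] zc 0.40
47.67 cmd 5.280 tap 5.080 ft 4.0 fr 0.5 fz 1.7 c [538.7 -93.1] zc 0.40
47.92 cmd 5.360 tap 5.198 ft 3.2 fr 0.5 fz 2.2 c [538.7 -93.1] zc 0.40
48.18 cmd 5.440 tap 5.266 ft 3.5 fr 0.1 fz 2.5 c [538.7 -93.1] zc 0.40
48.44 cmd 5.520 tap 5.344 ft 3.5 fr -0.5 fz 2.4 c [538.7 -93.1] zc 0.40
48.70 cmd 5.600 tap 5.438 ft 3.3 fr 1.3 fz 1.7 c [538.7 -93.1] zc 0.40
48.96 cmd 5.680 tap 5.490 ft 3.8 fr 0.4 fz 1.5 c [538.7 -93.1] zc 0.40
49.22 cmd 5.760 tap 5.618 ft 2.9 fr 0.1 fz 0.8 c [538.7 -93.1] zc 0.40
49.48 cmd 5.840 tap 5.687 ft 3.1 fr 0.1 fz 1.0 c [538.7 -93.1] zc 0.40
49.73 cmd 5.920 tap 5.796 ft 2.5 
[... 367 characters left out ...]
246
51.15 cmd 6.290 tap 6.020 ft 5.2 fr -0.4 fz 2.0 c [538.8 -93.1] zc 0.58
avg ft 6.49
51.53 cmd 6.340 tap 5.978 ft 7.0 fr -0.3 fz 1.1 c [538.8 -93.1] zc 0.61
avg ft 7.32
51.92 cmd 6.390 tap 5.990 ft 7.7 fr 0.2 fz 1.9 c [538.8 -93.1] zc 0.64
avg ft 8.23
52.30 cmd 6.440 tap 5.966 ft 9.2 fr 0.2 fz 1.2 c [538.8 -93.1] zc 0.67
avg ft 8.61
52.68 cmd 6.490 tap 5.996 ft 9.5 fr -0.8 fz 0.5 c [538.8 -93.1] zc 0.70
avg ft 9.31
53.07 cmd 6.540 tap 5.938 ft 11.6 fr -0.5 fz 0.4 c [538.8 -93.1] zc 0.68
avg ft 9.84
53.45 cmd 6.590 tap 6.030 ft 10.7 fr -1.4 fz 0.0 c [538.8 -93.1] zc 0.66
avg ft 11.27
held 10.85477179989163 6.017862034673242 6.564455595866413 -0.5899274840935596 -0.24852569231944244 53.8833
```

```bash
python3 - <<'E'
from turn import *
z=bot.observe()["tcp_pos"][2]
for T in [6.4,6.25,6.12,6.04]:
    S["cmd"]=T; a=S["y0"]-T; xy=[S["c"][0]+.07*np.cos(a),S["c"][1]+.07*np.sin(a)]
    bot.servo_line([*xy,z],v=.04)
f=np.mean([(bot.wait(.03),meas()["ft"])[1] for _ in range(4)]); print("ft",f)
T=6.04-f/20; S["cmd"]=T; a=S["y0"]-T; xy=[S["c"][0]+.07*np.cos(a),S["c"][1]+.07*np.sin(a)]
bot.servo_line([*xy,z],v=.03)
h=bot.servo_line([*xy,z-.003],v=.02,contact_N=4); m=meas(); print("down",h,z,bot.observe()["tcp_pos"],m["ft"],m["fr"],m["fz"])
save()
p=bot.observe()["tcp_pos"]; bot.servo_line([*xy,p[2]+.0003],v=.02)
bot.ungrasp(); bot.servo_line([*xy,p[2]+.08],v=.12); bot.servo_line([xy[0]-.12,xy[1],.30],v=.3); bot.wait(.1)
o=bot.observe(); print(o["contact_force"],o["time"])
crops=[]
for n,(u0,v0) in {"scene":(190,190),"side":(260,140)}.items():
    crops.append(cv2.resize(bot.read_camera(n)[v0:v0+110,u0:u0+100,::-1],(400,440),interpolation=3))
    for t in ["handle_shoulder","crank_hole","coupling"]: print(t,pts(t,n))
cv2.imwrite("pics/end.png",np.hstack(crops))
E
```

```text
ft 2.5528452351480606
down True 0.13223846847363022 [ 0.60469692 -0.06521996  0.13132217] 1.728562369184427 -1.356330076984349 10.492260921175992
[-0.50787989 -0.09175333 -0.25806855] 58.8
handle_shoulder [([0.3713, 0.2366, 0.0347], 0.71)]
crank_hole [([0.5989, -0.0622, 0.1244], 0.82)]
coupling [([0.5374, -0.0962, 0.1335], 0.68)]
handle_shoulder [([0.3701, 0.2316, 0.0271], 0.75), ([0.6034, -0.0591, 0.1235], 0.7)]
crank_hole [([0.6012, -0.0598, 0.1234], 0.65)]
coupling [([0.5404, -0.09, 0.1348], 0.6), ([0.5901, 0.2326, 0.0102], 0.32)]
```

View pics/end.png

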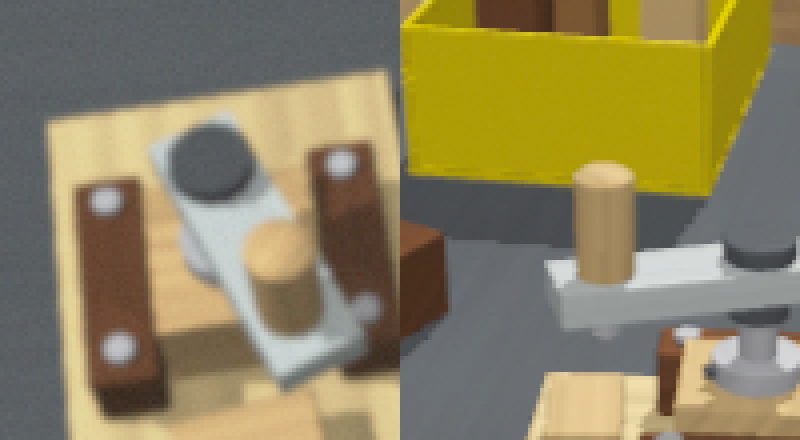

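The final view shows the handle upright with its shoulder on the arm (side crop 604,280), the collar on the blank, and the gripper clear.

```bash
python3 -c "
from cell import bot
print(bot.hand_in())"
```

```text
the job is handed in; nothing more can be done
None
```

I handed the job in at about 59 s of the 72 s; no verdict came back. The handle stands fully home in the crank, and the tap went ½ forward, ¼ back, ½ forward, ¼ back, then on to the stop. I felt the collar land at about 5.9–6.0 rad, leaned on it to about 11 N, then eased off and let go.

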